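# Tip the tray of mixing balls into the scoop and weigh it

## Robot

A 6-joint arm with a two-finger parallel gripper is mounted at the origin on the work surface. World frame = base frame: x ahead of the robot, y to its left, z up, the work surface at z = 0. Lengths are in m, angles in rad, forces in N, time in s.
With the tool pointing down it reaches from about 0.25 to 0.775 m from the base axis. Payload 4 kg.
Tool frame: the origin (TCP) lies on the centre line of the jaws, within the pads' length; the fingertips stand 17 mm ahead of it and the grasp point (between the pads) lies 2 mm behind it; z points along the fingers, y is the direction in which the jaws open and shut (so a half turn about z gives the same grasp; the last joint's range is limited). The gripper opens to 94 mm and grips with 3 to 60 N. Pads are 16 mm wide; open, the fingers measure 119 mm over their backs; the gripper's body (75 mm by 177 mm) begins 78 mm behind the grasp point.
Start: joints at [-1.409, 0.087, 1.371, -0, 1.684, -0.103], TCP at [0.144, -0.531, 0.223] pointing down, gripper open.
Joint ranges: [-3.1, 3.1], [-0.76, 2.03], [0.27, 2.55], [-1.08, 4.22], [0.17, 2.65], [-2.57, 2.57]. Speed limits (rad/s): [2.79, 2.79, 3.14, 3.14, 3.14, 3.14].

## Interface

Orientations are given as a 3x3 rotation matrix whose columns are the frame's x, y, z axes.
In Python, from rig import ctrl gives the robot as it stands.
- The arm moves only by the tool drive_tool, never from a script. Its argument "moves" is one flat list of numbers, 5 for each row, row after row: the gripper command: -1 is fully open, 1 is shut, values between are in proportion, then the shift along the tool's x, y, z in units of 25 mm (1.0 is 25 mm), then the turn about the tool's z in rad. A call has 1 to 10 rows; each row shifts and turns the commanded pose from where the row before left it, along the tool's axes as they then stand; what a row does not reach is not made up. A row lasts 1/12 s, in which the tool goes at most 41.7 mm and 7.16 degrees, less where a joint would pass 70% of its speed; a pose out of reach is approached as far as the arm can. A call is refused whole if a number of a shift passes 1 or a number of a turn 0.125, either way. A call with a gripper value outside its range is refused whole. The fingers move at their own pace and stop on an object; the grip force is fixed at half the most. Time passes only in rows, so rows that do not move let the fingers close. It gives the time, the measured TCP pose, the force and the opening at its end, in the units of the state.
- ctrl.read_state(): the state, without advancing time (a new reading comes with each control period).
- ctrl.snapshot(name): name is "scene" or "top"; returns the picture (420x560x3 uint8, red, green, blue); there is no depth.
- ctrl.camera_model(name): a dict with "fx", "fy", "cx", "cy" (pixels), "k1" (the pictures are not rectified: a ray, as slopes to the right and down, at radius r is drawn at 1 + k1 r^2 times it, then the intrinsics apply), "pose" (4x4, takes a point from camera to world coordinates). Camera axes: x right, y down, z forward; pixel columns grow to the right and rows downward; lengths in m; the calibration is good to about 2 mm. A picture is of the moment at which its call begins. camera_model takes no time and is no camera call.
- ctrl.close_job(): hands the job in, once; it reports no verdict.
The state is a dict: "t": time; "qpos": joint angles; "qvel": joint speeds; "joint_efforts": joint torques, N m; "tool_pos": TCP position; "orientation": TCP orientation; "wrist_force": force on the tool from outside, world axes, zero at the start; "torque": the same for the moment, N m; "finger_gap": finger opening in m.
Only numpy, scipy, OpenCV 4.12 (cv2) and the standard library are available. Lean on these libraries where they do the work, as an engineer would, in place of code of your own. Each camera call takes 0.05 s, during which the arm holds its last target.

## Task

Tip up the dark steel tray by its red bar handle so that all four steel mixing balls roll down into the yellow scoop standing at the tray's low end. Then lift the scoop out by its upright grip and set it down level in the middle of the steel pan of the black weighing scale (not on the blue round tin stand), with all four balls still in it.

Things in the scene. Friction and masses are not known exactly. Their poses are not given: they have to be found in the camera images.
- tray (a joint): Tilt (rad) of the dark steel tray about a stiff hinge at its low end: 0 level (as at the start), grows as the red handle is raised (about 7 N), stop at 0.6; it stays where it is left. Balls begin to roll by about 0.25 and run freely at 0.45. Pan by the handle 140 x 88 mm inside, walls 18 mm, open at its other end straight into the scoop, with no step up.
- tray_handle (a point): Middle of the red round bar (10 mm thick, 70 mm free length) at the tray's high end, 100 mm above the table when level. Turns with the tray: y along the bar, x away from the low end, z normal to the tray floor. The hinge axis is parallel to the bar, 245 mm back along -x and 55 mm down along -z. The pan's end wall is 30 mm from the bar and its top 25 mm lower.
- scoop_grip (a point): Middle of the upright fin (14 mm thick along y, 40 long in x, 46 tall, top 22 above this point) of the yellow scoop, 90 g, loose in a dock at the tray's low end, tilting with it. x to its open front, z up. Underside 58 mm below, back 20 behind, front edge 46 ahead; 98 wide, walls 28 high; floor slopes to the back, so balls stay in when level. Dock walls 18 mm high, step to the pan 8 mm.
- ball1_center (a point): Centre of mixing ball 1, a steel ball 20 mm in diameter (33 g) lying loose in the tray's pan at the start.
- ball2_center (a point): Centre of mixing ball 2, a steel ball 20 mm in diameter (33 g) lying loose in the tray's pan at the start.
- ball3_center (a point): Centre of mixing ball 3, a steel ball 20 mm in diameter (33 g) lying loose in the tray's pan at the start.
- ball4_center (a point): Centre of mixing ball 4, a steel ball 20 mm in diameter (33 g) lying loose in the tray's pan at the start.
- scale_pan (a point): Centre of the top face of the weighing scale's square steel pan, 170 x 170 mm, 54 mm above the table, x and y along its sides, z up. The scale is fixed, black, with a sloping display and an orange stripe on its -x side, all lower than the pan. A blue round tin stand of the same height is near it and is not wanted.
Things that resemble listed ones, but are neither listed nor needed, are in the scene too. There is more than one size of the part that bears scoop_grip; the job needs the larger.

How it is judged:
By the outcome, as a careful person would: the job done as asked, in the order asked, and still so for the second after the job is handed in, with the robot touching nothing.
It also fails if it takes over 56 s, if anything falls off the work surface, if the arm or the gripper's body presses on something with over 40 N, if the wrist force passes 120 N, or if a joint passes its speed limit or range.

## Working session

There is one attempt and no reset: what is moved stays moved. The work goes in short steps, Python scripts to look and compute and a tool call to move; the robot and the scene stay as the last step left them, time stands still between calls to the robot, and variables do not carry over. Pictures are saved under pics/ and viewed, and the job is handed in when it is done.

Besides the shell and the picture viewer there is one more tool, called after "Emit:" as name(argument=value, ...) on one line, values as JSON. drive_tool: Moves the arm, as the interface text tells. Its arguments: {"type":"object","properties":{"moves":{"type":"array","items":{"type":"number"}}},"required":["moves"]}

```bash
ls; mkdir -p pics
python3 - <<'E'
from rig import ctrl
import cv2
s=ctrl.read_state();print(s)
for n in("scene","top"):
    im=ctrl.snapshot(n);cv2.imwrite(f"pics/{n}0.png",im[:,:,::-1]);print(n,ctrl.camera_model(n))
E
```

```text
pics
{'t': 0.0, 'qpos': array([-1.40912514e+00,  8.79531598e-02,  1.37225203e+00, -1.29903186e-05,
        1.68357327e+00, -1.03070367e-01]), 'qvel': array([ 3.36429466e-04, -9.93380830e-05, -1.83584908e-03,  4.12560764e-04,
       -7.38562733e-04,  1.71383875e-03]), 'joint_efforts': array([-6.01548836e-04, -3.40187144e+01, -3.02424073e+01,  7.17785326e-02,
        3.28665320e-02, -1.51470349e-04]), 'tool_pos': array([ 0.14383808, -0.53033382,  0.22130626]), 'orientation': array([[ 9.65160574e-01,  2.61658045e-01, -3.64584941e-04],
       [ 2.61658214e-01, -9.65158191e-01,  2.15523085e-03],
       [ 2.12051349e-04, -2.17554049e-03, -9.99997611e-01]]), 'wrist_force': array([ 0.20637837,  0.16646616, -0.04939214]), 'torque': array([ 0.03647631, -0.00019974,  0.00820972]), 'finger_gap': 0.09391502287372122}
scene {'fx': 379.66756892145605, 'fy': 379.66756892145605, 'cx': 287.7608880562042, 'cy': 207.75858230125812, 'k1': -0.10242861970355235, 'pose': array([[-0.73130309,  0.43872339, -0.52222369,  0.94786123],
       [ 0.6818768 ,  0.48766654, -0.54518379,  0.50753184],
       [ 0.01548614, -0.75478681, -0.65578735,  0.70836094],
       [ 0.        ,  0.        ,  0.        ,  1.        ]])}
top {'fx': 505.09783724772655, 'fy': 505.09783724772655, 'cx': 283.3747305236549, 'cy': 208.78805606272584, 'k1': 0.051346971173997245, 'pose': array([[ 2.79065740e-02, -9.97633523e-01,  6.28377069e-02,
         3.92577367e-01],
       [-9.99597525e-01, -2.75302945e-02,  6.84617054e-03,
        -1.17800435e-03],
       [-5.10002866e-03, -6.30034695e-02, -9.98000277e-01,
         1.27651648e+00],
       [ 0.00000000e+00,  0.00000000e+00,  0.00000000e+00,
         1.00000000e+00]])}
```

View pics/scene0.png

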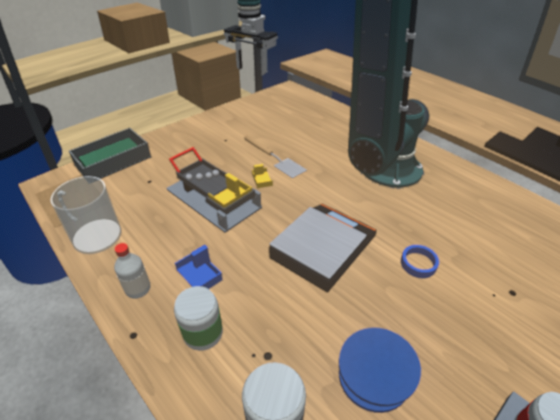

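View pics/top0.png

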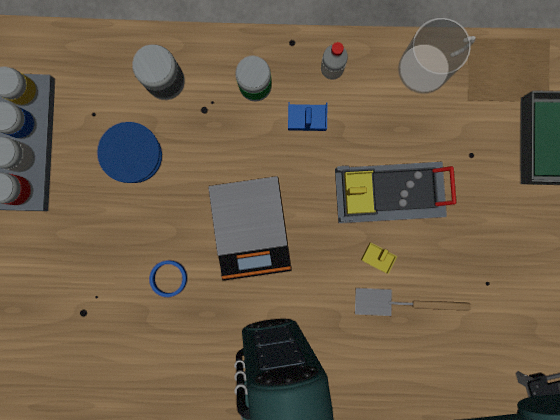

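The top view shows the tray lying along −y: scoop at about (360,192), red bar at about (453,185), and balls at 400–420 columns. The scale pan is at about (250,212). The small yellow decoy scoop is at (378,257) and the blue tin stand at (130,152).

```bash
cat > h.py <<'E'
import numpy as np,cv2
from rig import ctrl
def ray(n,uv):
    c=ctrl.camera_model(n);d=np.array([(uv[0]-c['cx'])/c['fx'],(uv[1]-c['cy'])/c['fy']])
    s=d.copy()
    for _ in range(30): s=d/(1+c['k1']*(s@s))
    P=np.array(c['pose']);return P[:3,3],P[:3,:3]@np.array([s[0],s[1],1])
def onz(n,uv,z):
    o,d=ray(n,uv);return o+d*(z-o[2])/d[2]
def proj(n,p):
    c=ctrl.camera_model(n);P=np.array(c['pose']);q=P[:3,:3].T@(np.asarray(p)-P[:3,3]);s=q[:2]/q[2]
    s=s*(1+c['k1']*(s@s));return s*c['fx']+np.array([c['cx'],c['cy']])
def two(a,b):
    o1,d1=ray('top',a);o2,d2=ray('scene',b)
    A=np.stack([d1,-d2],1);t=np.linalg.lstsq(A,o2-o1,rcond=None)[0]
    p,q=o1+d1*t[0],o2+d2*t[1];return (p+q)/2,np.linalg.norm(p-q)
E
python3 - <<'E'
from h import *
im=cv2.imread('pics/top0.png');hsv=cv2.cvtColor(im,cv2.COLOR_BGR2HSV)
cv2.imwrite('pics/c1.png',cv2.resize(im[150:285,200:470],None,fx=2.9,fy=2.9,interpolation=cv2.INTER_CUBIC))
s=cv2.imread('pics/scene0.png')
cv2.imwrite('pics/c2.png',cv2.resize(s[130:300,150:390],None,fx=3.3,fy=3.3,interpolation=cv2.INTER_CUBIC))
red=((hsv[...,0]<8)|(hsv[...,0]>172))&(hsv[...,1]>140)&(hsv[...,2]>80)
red[:, :425]=0;red[:150]=0;red[210:]=0; red[:,470:]=0
ys,xs=np.nonzero(red);print('red',xs.min(),xs.max(),ys.min(),ys.max())
for r in range(ys.min(),ys.max()+1): print(r,xs[ys==r].min(),xs[ys==r].max(),end='; ')
yel=((hsv[...,0]>20)&(hsv[...,0]<35)&(hsv[...,1]>150)).astype(np.uint8)
for c in cv2.findContours(yel,0,2)[0]:
    if cv2.contourArea(c)>100: print('yel',cv2.minAreaRect(c),cv2.boxPoints(cv2.minAreaRect(c)).tolist())
E
```

```text
red 433 455 166 205
166 450 452; 167 443 453; 168 436 453; 169 433 453; 170 433 453; 171 433 453; 172 450 453; 173 450 453; 174 450 453; 175 450 453; 176 450 453; 177 450 453; 178 450 454; 179 450 454; 180 451 454; 181 450 454; 182 451 454; 183 450 454; 184 451 454; 185 451 454; 186 451 454; 187 451 454; 188 451 454; 189 451 454; 190 451 455; 191 451 455; 192 451 455; 193 451 455; 194 451 455; 195 451 455; 196 452 455; 197 452 455; 198 452 455; 199 452 455; 200 452 455; 201 445 455; 202 436 455; 203 435 455; 204 435 453; 205 436 442; yel ((378.6799011230469, 257.1626281738281), (30.41176414489746, 20.47058868408203), 28.07248878479004) [[360.4463195800781, 259.0380554199219], [370.0795593261719, 240.97576904296875], [396.9134826660156, 255.28720092773438], [387.2802429199219, 273.3494873046875]]
yel ((359.0707702636719, 191.77386474609375), (41.491573333740234, 28.123300552368164), 86.8201675415039) [[343.8800048828125, 171.8400115966797], [371.96002197265625, 170.28001403808594], [374.26153564453125, 211.7077178955078], [346.1815185546875, 213.26771545410156]]
yel ((25.054401397705078, 92.40673065185547), (18.35529899597168, 28.288755416870117), 30.25643539428711) [[10.0, 99.99999237060547], [24.253883361816406, 75.56476593017578], [40.108802795410156, 84.81346893310547], [25.85491943359375, 109.24869537353516]]
```

```bash
sleep 1
```

```text
(no output)
```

View pics/c1.png

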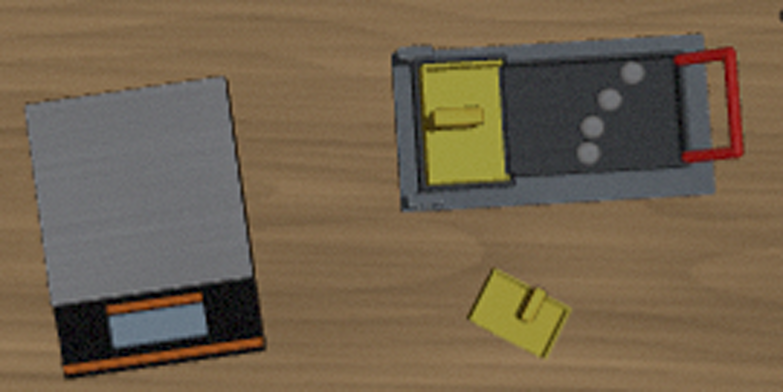

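View pics/c2.png

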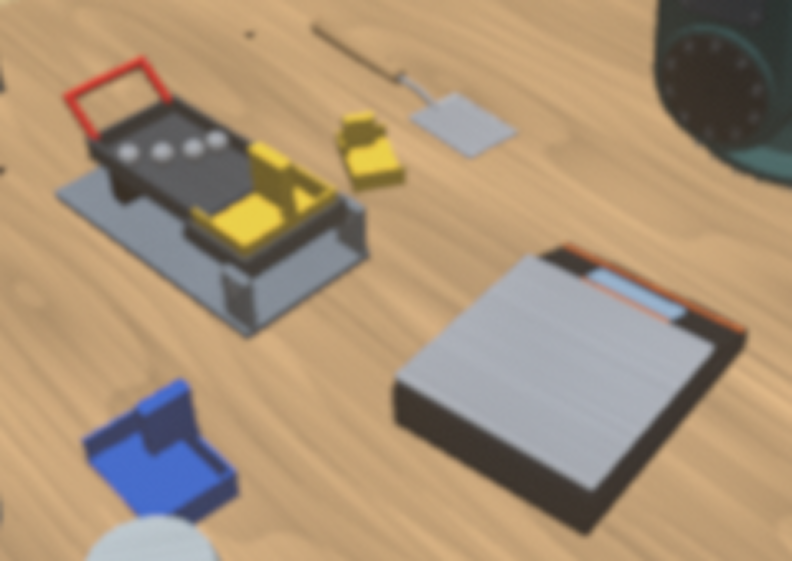

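Run:
```python
from h import *
a=onz('top',(451.5,168.5),.1);b=onz('top',(454,203.5),.1);print('bar',a,b,(a+b)/2,np.linalg.norm(a-b))
d=(a-b);d/=np.linalg.norm(d); print('bar dir(up)',d, np.degrees(np.arctan2(d[1],d[0])))
T=lambda u,v:(u/2.9+200,v/2.9+150)
S=lambda u,v:(u/3.3+150,v/3.3+130)
print('finfront', two(T(484,114),S(256,148)))
print('finback', two(T(434,119),S(297,172)))
P=[onz('top',T(*p),.054) for p in [(24,103),(223,77),(252,277),(50,305)]]
for p in P:print(p)
print('pan',np.mean(P,0),[np.linalg.norm(P[i]-P[i-1]) for i in range(4)])
for p in [(633,73),(610,100),(592,127),(588,153)]: print('ball',onz('top',T(*p),.075))
```

```text
bar [ 0.57138701 -0.38171557  0.1       ] [ 0.48984317 -0.38813584  0.1       ] [ 0.53061509 -0.38492571  0.1       ] 0.08179620016539654
bar dir(up) [0.99691482 0.07849105 0.        ] 4.501836715828261
finfront (array([ 0.51247926, -0.18071093,  0.12470656]), np.float64(0.006392659874718804))
finback (array([ 0.50609701, -0.14032786,  0.12079846]), np.float64(0.01121468693868819))
[0.52117943 0.19129653 0.054     ]
[0.54772598 0.0251692  0.054     ]
[ 0.38100255 -0.00376668  0.054     ]
[0.35320449 0.16338532 0.054     ]
pan [0.45077811 0.09402109 0.054     ] [np.float64(0.17027805256330478), np.float64(0.1682349782380131), np.float64(0.1692157987898202), np.float64(0.16944770643653448)]
ball [ 0.55726064 -0.31179378  0.075     ]
ball [ 0.53449791 -0.29336658  0.075     ]
ball [ 0.51186705 -0.27901422  0.075     ]
ball [ 0.4903998  -0.27604816  0.075     ]
```

Emit:
drive_tool(moves=[-1,0,0,0,0.125,-1,0,0,0,0.06,-1,1,-0.29,0,0,-1,1,-0.29,0,0,-1,1,-0.29,0,0,-1,1,-0.29,0,0,-1,1,-0.29,0,0,-1,1,-0.29,0,0,-1,1,-0.29,0,0,-1,1,-0.29,0,0])

```text
t: 0.93
tool_pos: [0.3397, -0.4562, 0.2218]
orientation: [[0.997, 0.08, -0.001], [0.08, -0.997, 0.001], [-0.001, -0.001, -1.0]]
wrist_force: [0.7, 0.0, -0.2]
finger_gap: 0.0942
```

Emit:
drive_tool(moves=[-1,1,-0.29,0,0,-1,1,-0.29,0,0,-1,1,-0.29,0,0,-1,1,-0.29,0,0,-1,1,-0.29,0,0,-1,1,-0.29,0,0,-1,1,-0.29,0,0,-1,0.9,-0.26,0,0,-1,0,0,0,0,-1,0,0,0,0])

```text
t: 1.77
tool_pos: [0.5315, -0.3835, 0.2212]
orientation: [[0.997, 0.082, -0.002], [0.082, -0.997, 0.001], [-0.002, -0.001, -1.0]]
wrist_force: [0.1, -0.4, 0.3]
finger_gap: 0.0941
```

Run:
```python
from h import *
s=ctrl.read_state();print(s['t'],s['tool_pos'],s['orientation'],s['qpos'])
cv2.imwrite('pics/s1.png',cv2.resize(ctrl.snapshot('scene')[60:260,100:380,::-1],None,fx=2.8,fy=2.8))
```

```text
1.7667 [ 0.5315234  -0.38346623  0.22119852] [[ 0.99665232  0.08173404 -0.00192368]
 [ 0.08173608 -0.9966535   0.00100681]
 [-0.00183495 -0.00116068 -0.99999764]] [-7.11189596e-01  3.27315207e-01  1.08965084e+00 -4.98962063e-04
  1.72674112e+00  7.77703318e-01]
```

View pics/s1.png

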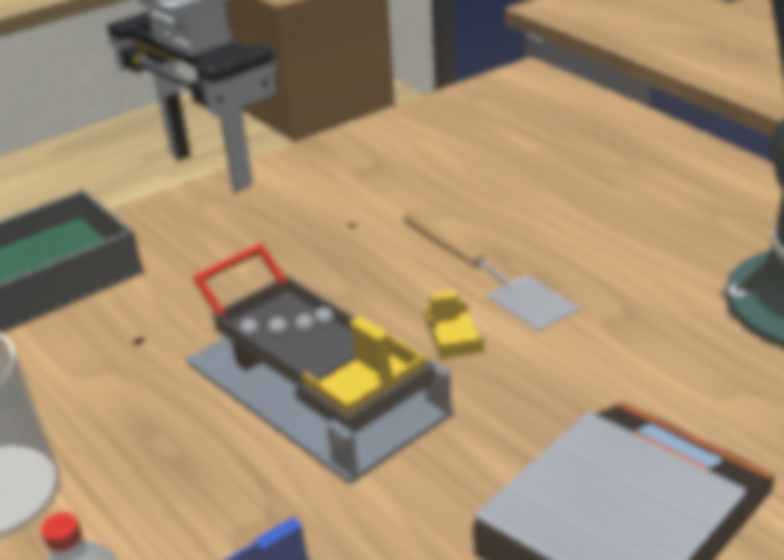

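Emit:
drive_tool(moves=[0.15,0,0.06,0,0,0.15,0,0,0.5,0,0.15,0,0,0.8,0,0.15,0,0,0.8,0,0.15,0,0,0.8,0,0.15,0,0,0.8,0,0.15,0,0,0.7,0,0.15,0,0,0.35,0,0.15,0,0,0,0,0.15,0,0,0,0])

```text
t: 2.65
tool_pos: [0.5304, -0.386, 0.1034]
orientation: [[0.997, 0.079, -0.001], [0.079, -0.997, 0.0], [-0.001, -0.001, -1.0]]
wrist_force: [0.3, 0.1, 0.8]
finger_gap: 0.0403
```

Run:
```python
from h import *
cv2.imwrite('pics/s2.png',cv2.resize(ctrl.snapshot('scene')[100:260,120:320,::-1],None,fx=3.5,fy=3.5))
cv2.imwrite('pics/t2.png',cv2.resize(ctrl.snapshot('top')[130:260,320:500,::-1],None,fx=4,fy=4))
```

```text
(no output)
```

View pics/s2.png

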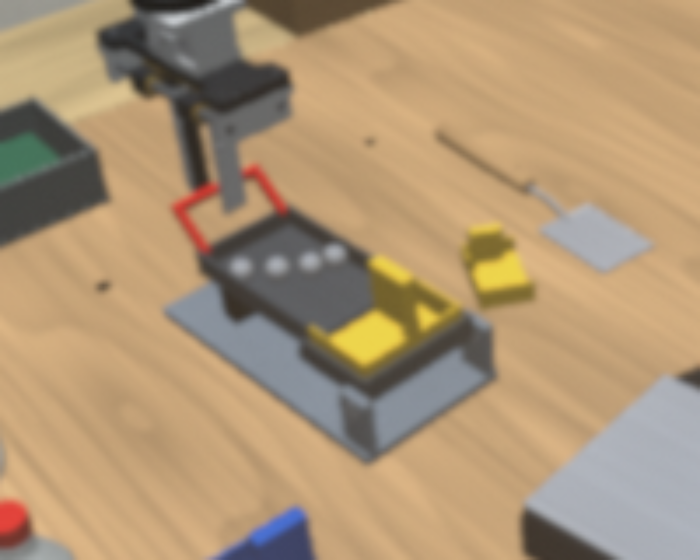

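View pics/t2.png

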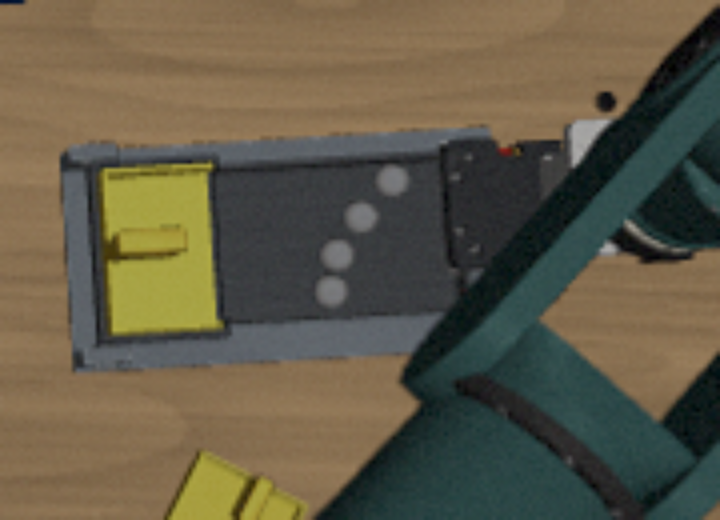

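The fingers straddle the red bar at about (215,185) in the scene crop, with one on each side. I'll close on it and then lift along the arc.

Emit:
drive_tool(moves=[1,0,0,0,0,1,0,0,0,0,1,0,0,0,0,1,0,0,0,0,1,0,0,0,0,1,0,0,0,0])

```text
t: 3.25
tool_pos: [0.5311, -0.3816, 0.1044]
orientation: [[0.997, 0.081, -0.001], [0.081, -0.997, 0.008], [-0.0, -0.008, -1.0]]
wrist_force: [-2.0, 9.4, 4.9]
finger_gap: 0.0091
```

Run:
```python
import numpy as np
p=None
for t in [0,.05,.1,.15,.2,.25,.3,.35,.4,.45,.5]:
    x=.245*np.cos(t)-.055*np.sin(t);z=.245*np.sin(t)+.055*np.cos(t)
    if p: print(t,'ty %.2f tz %.2f'%((x-p[0])/.025,-(z-p[1])/.025), x-.245,z-.055)
    p=(x,z)
```

```text
0.05 ty -0.12 tz -0.49 -0.003055040513120555 0.012176160793039341
0.1 ty -0.15 tz -0.48 -0.006714817422459218 0.024184416168764315
0.15 ty -0.17 tz -0.47 -0.010970183191717608 0.03599475174251413
0.2 ty -0.19 tz -0.46 -0.01581050162262418 0.0475776478260583
0.25 ty -0.22 tz -0.45 -0.02122367443989079 0.05890415321144358
0.3 ty -0.24 tz -0.44 -0.02719617153060022 0.06994595753393651
0.35 ty -0.26 tz -0.43 -0.03371306476244201 0.08067546203319143
0.4 ty -0.28 tz -0.42 -0.040758065296268936 0.09106584853577807
0.45 ty -0.30 tz -0.40 -0.048313564299711814 0.10109114648664863
0.5 ty -0.32 tz -0.39 -0.05636067696008984 0.11072629786200025
```

Emit:
drive_tool(moves=[1,0,-0.2,0,0,1,0,-0.06,-0.25,0,1,0,-0.06,-0.25,0,1,0,-0.07,-0.24,0,1,0,-0.08,-0.24,0,1,0,-0.08,-0.24,0,1,0,-0.09,-0.23,0,1,0,-0.1,-0.23,0,1,0,-0.1,-0.23,0,1,0,0,0,0])

```text
t: 4.08
tool_pos: [0.5298, -0.3661, 0.1518]
orientation: [[0.997, 0.079, 0.001], [0.079, -0.997, -0.003], [0.001, 0.003, -1.0]]
wrist_force: [1.0, -3.8, -0.4]
finger_gap: 0.009
```

Run:
```python
from h import *
print(ctrl.read_state()['wrist_force'])
cv2.imwrite('pics/s3.png',cv2.resize(ctrl.snapshot('scene')[100:260,120:320,::-1],None,fx=3.5,fy=3.5))
```

```text
[ 0.96270754 -3.76012939 -0.43780524]
```

View pics/s3.png

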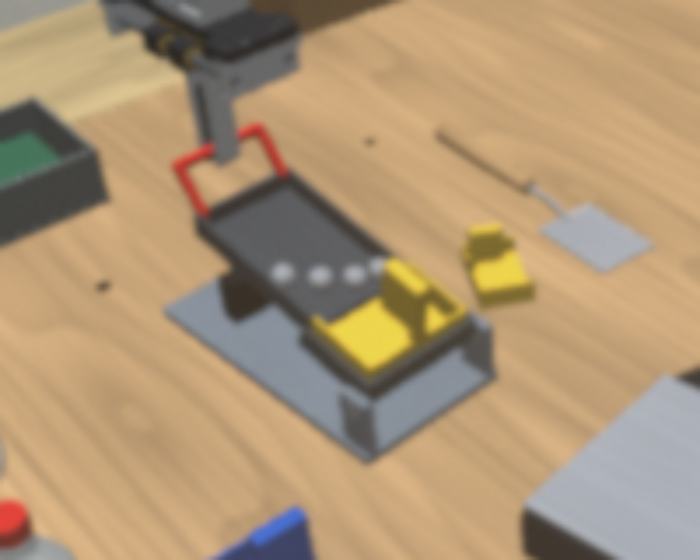

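The tray is up about 0.2 rad, the grip on the bar is sound, and the balls are starting to roll (row at y≈270 in the crop). I'll keep lifting.

Emit:
drive_tool(moves=[1,0,-0.11,-0.23,0,1,0,-0.11,-0.22,0,1,0,-0.12,-0.22,0,1,0,-0.12,-0.22,0,1,0,-0.13,-0.22,0,1,0,-0.13,-0.21,0,1,0,-0.14,-0.21,0,1,0,-0.14,-0.21,0,1,0,-0.15,-0.2,0,1,0,-0.15,-0.2,0])

```text
t: 4.97
tool_pos: [0.5271, -0.3349, 0.2052]
orientation: [[0.997, 0.078, 0.001], [0.078, -0.997, -0.006], [0.001, 0.006, -1.0]]
wrist_force: [2.6, -6.9, -3.0]
finger_gap: 0.0086
```

Emit:
drive_tool(moves=[1,0,-0.16,-0.2,0,1,0,-0.16,-0.19,0,1,0,0,0,0,1,0,0,0,0,1,0,0,0,0,1,0,0,0,0,1,0,0,0,0,1,0,0,0,0,1,0,0,0,0,1,0,0,0,0])

```text
t: 5.8
tool_pos: [0.5264, -0.3261, 0.2162]
orientation: [[0.997, 0.079, 0.002], [0.079, -0.997, -0.004], [0.002, 0.004, -1.0]]
wrist_force: [-0.2, -5.1, 2.4]
finger_gap: 0.0091
```

Run:
```python
from h import *
cv2.imwrite('pics/s4.png',cv2.resize(ctrl.snapshot('scene')[100:260,120:320,::-1],None,fx=3.5,fy=3.5))
cv2.imwrite('pics/t4.png',cv2.resize(ctrl.snapshot('top')[130:260,320:500,::-1],None,fx=4,fy=4))
```

```text
(no output)
```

View pics/s4.png

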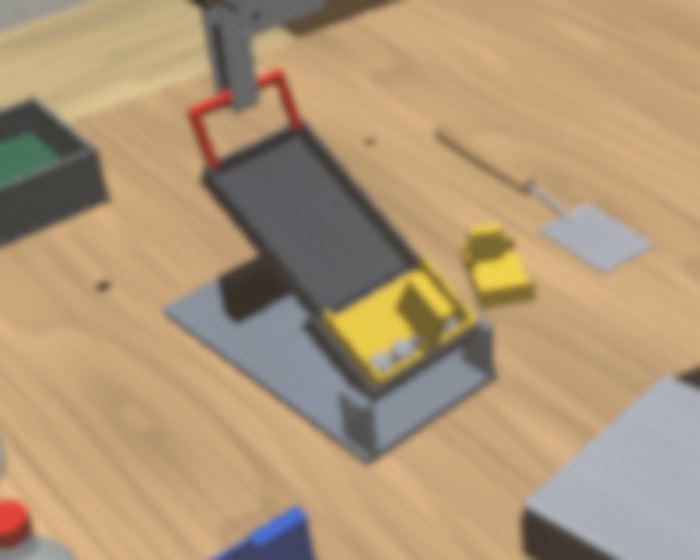

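View pics/t4.png

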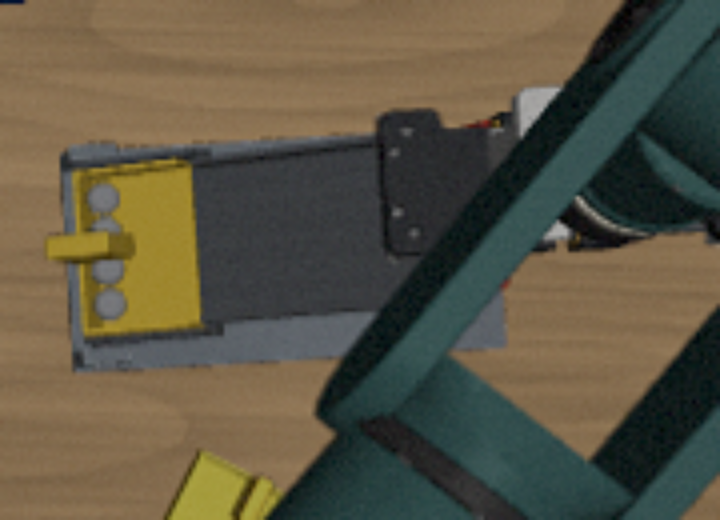

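All four balls are in the scoop (two on each side of the fin, at x≈105 and y≈197–303 in the top crop). I'll lower the tray gently along the reverse arc.

Emit:
drive_tool(moves=[1,0,0.08,0.1,0,1,0,0.16,0.2,0,1,0,0.16,0.2,0,1,0,0.15,0.2,0,1,0,0.15,0.2,0,1,0,0.14,0.21,0,1,0,0.14,0.21,0,1,0,0.13,0.21,0,1,0,0.13,0.22,0,1,0,0.12,0.22,0])

```text
t: 6.73
tool_pos: [0.5292, -0.3591, 0.167]
orientation: [[0.997, 0.079, 0.002], [0.079, -0.997, -0.002], [0.002, 0.002, -1.0]]
wrist_force: [-1.0, -2.5, 4.2]
finger_gap: 0.009
```

Emit:
drive_tool(moves=[1,0,0.12,0.22,0,1,0,0.11,0.22,0,1,0,0.11,0.23,0,1,0,0.1,0.23,0,1,0,0.1,0.23,0,1,0,0.09,0.23,0,1,0,0.08,0.24,0,1,0,0.07,0.24,0,1,0,0.06,0.24,0,1,0,0.06,0.2,0])

```text
t: 7.57
tool_pos: [0.531, -0.3808, 0.1077]
orientation: [[0.997, 0.08, 0.0], [0.08, -0.997, 0.0], [0.0, -0.0, -1.0]]
wrist_force: [2.0, -3.3, 3.5]
finger_gap: 0.0091
```

Emit:
drive_tool(moves=[1,0,0.03,0.1,0,1,0,0.02,0.08,0,1,0,0,0.06,0,1,0,0,0.04,0,1,0,0,0,0,1,0,0,0,0])

```text
t: 8.07
tool_pos: [0.5311, -0.3816, 0.1044]
orientation: [[0.997, 0.08, 0.001], [0.08, -0.997, -0.0], [0.001, 0.0, -1.0]]
wrist_force: [-1.0, 0.3, 11.6]
finger_gap: 0.0088
```

Emit:
drive_tool(moves=[0.15,0,0,-0.1,0,0.15,0,0,0,0,0.15,0,0,0,0,0.15,0,0,-0.5,0,0.15,0,0,-1,0,0.15,0,0,-1,0,0.15,0,0,-1,0,0.15,0,0,-1,0,0.15,0,0,-1,0,0.15,0,0,-0.5,0])

```text
t: 8.9
tool_pos: [0.5313, -0.3822, 0.2581]
orientation: [[0.997, 0.08, 0.003], [0.08, -0.997, -0.003], [0.003, 0.003, -1.0]]
wrist_force: [0.3, 0.6, 0.6]
finger_gap: 0.04
```

Run:
```python
from h import *
a=ctrl.snapshot('scene')[:,:,::-1];b=ctrl.snapshot('top')[:,:,::-1]
cv2.imwrite('pics/s5f.png',a);cv2.imwrite('pics/t5f.png',b)
cv2.imwrite('pics/s5.png',cv2.resize(a[140:240,160:280],None,fx=6,fy=6,interpolation=cv2.INTER_CUBIC))
cv2.imwrite('pics/t5.png',cv2.resize(b[155:230,325:465],None,fx=5.5,fy=5.5,interpolation=cv2.INTER_CUBIC))
```

```text
(no output)
```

View pics/s5.png

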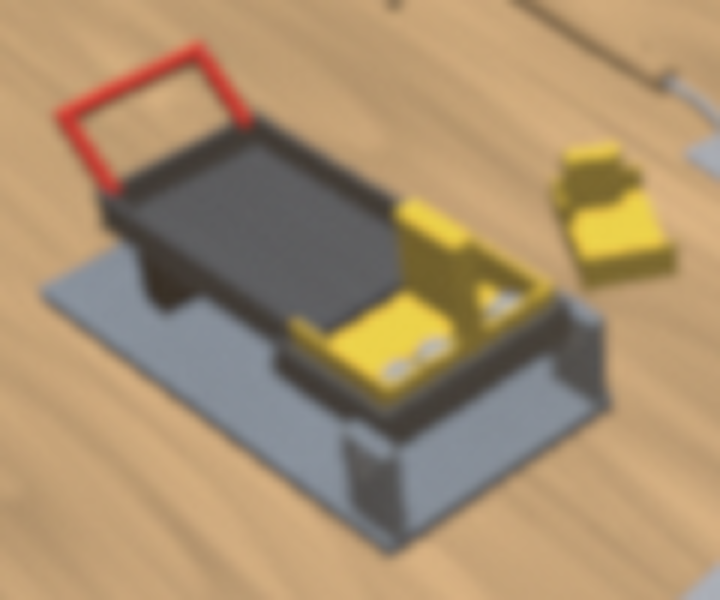

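View pics/t5.png

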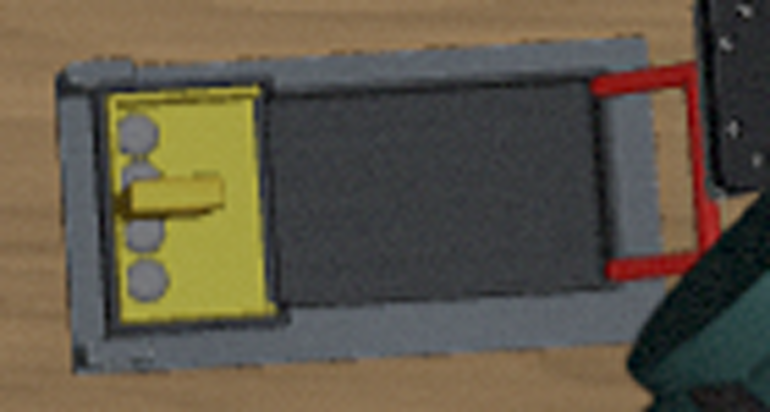

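Run:
```python
from h import *
T=lambda u,v:(u/5.5+325-.4,v/5.5+155-.4);S=lambda u,v:(u/6+160-.4,v/6+140-.4)
print(two(T(177,194),S(437,224)))
for z in(.115,.12,.125,.13): print(z,onz('top',T(177,194),z),onz('scene',S(437,224),z))
a=onz('top',T(131,198),.122);b=onz('top',T(222,190),.122);print(a,b,np.linalg.norm(a-b),np.degrees(np.arctan2(*(b-a)[:2])))
# scoop outline: assume rim z ~ .043+.058-.058..
for z in(.06,.07,.08):
    q=[onz('top',T(*p),z) for p in[(106,92),(262,86),(278,313),(118,325)]];print(z,np.mean(q,0),[np.linalg.norm(q[i]-q[i-1]) for i in range(4)])
s=ctrl.read_state();print(s['tool_pos'])
```

```text
(array([ 0.51125114, -0.15804479,  0.12951012]), np.float64(0.0033467437424864947))
0.115 [ 0.51405353 -0.161152    0.115     ] [ 0.49923544 -0.17330382  0.115     ]
0.12 [ 0.51353061 -0.16046336  0.12      ] [ 0.50301582 -0.16756671  0.12      ]
0.125 [ 0.51300769 -0.15977471  0.125     ] [ 0.5067962 -0.1618296  0.125    ]
0.13 [ 0.51248477 -0.15908607  0.13      ] [ 0.51057657 -0.15609249  0.13      ]
[ 0.51113427 -0.14111147  0.122     ] [ 0.51549509 -0.17883538  0.122     ] 0.037975124833729196 173.40596593909905
0.06 [ 0.51568385 -0.17488551  0.06      ] [np.float64(0.10279349876118728), np.float64(0.0684884933882666), np.float64(0.10015041064798016), np.float64(0.07005763470748959)]
0.07 [ 0.51467189 -0.17345761  0.07      ] [np.float64(0.10194851638181492), np.float64(0.06792550476738791), np.float64(0.09932715496251061), np.float64(0.06948174744242173)]
0.08 [ 0.51365993 -0.1720297   0.08      ] [np.float64(0.10110353400244237), np.float64(0.06736251614650929), np.float64(0.09850389927704101), np.float64(0.06890586017735378)]
[ 0.53161074 -0.38254463  0.25751478]
```

All four balls stayed in the level scoop (top crop x≈140, at y≈135, 178, 235 and 282). The fin's top centre is at about (177,194), which puts the grip near (0.513, −0.160, 0.105). I'll turn the tool 90° and go there.

Emit:
drive_tool(moves=[0.15,0,0,0,-0.12,0.15,0,0,0,-0.12,0.15,0,0,0,-0.12,0.15,0,0,0,-0.12,0.15,0,0,0,-0.12,0.15,0,0,0,-0.12,0.15,0,0,0,-0.12,0.15,0,0,0,-0.12,0.15,0,0,0,-0.12,0.15,0,0,0,-0.12])

```text
t: 9.83
tool_pos: [0.5301, -0.3814, 0.2509]
orientation: [[0.281, 0.96, -0.004], [0.96, -0.281, 0.003], [0.002, -0.005, -1.0]]
wrist_force: [0.9, 1.0, -0.3]
finger_gap: 0.0402
```

Emit:
drive_tool(moves=[0.15,0,0,0,-0.12,0.15,0,0,0,-0.12,0.15,0,0,0,-0.12,0.15,0,0,0,0,0.15,1,0,0,0,0.15,1,0,0,0,0.15,1,0,0,0,0.15,1,0,0,0,0.15,1,0,0,0,0.15,1,0,0,0])

```text
t: 10.67
tool_pos: [0.5196, -0.2309, 0.2521]
orientation: [[-0.065, 0.998, -0.003], [0.998, 0.065, 0.002], [0.002, -0.003, -1.0]]
wrist_force: [-0.4, 0.4, 0.1]
finger_gap: 0.04
```

Emit:
drive_tool(moves=[0.15,1,0,0,0,0.15,1,0,0,0,0.15,0.95,0,0,0,0.15,0,0,0,0,0.15,0,0,0,0,0.15,0,0,0,0])

```text
t: 11.17
tool_pos: [0.5151, -0.1591, 0.253]
orientation: [[-0.067, 0.998, -0.002], [0.998, 0.067, -0.0], [0.0, -0.002, -1.0]]
wrist_force: [0.5, 1.0, -0.3]
finger_gap: 0.0395
```

Emit:
drive_tool(moves=[0.15,0,-0.09,0,-0.013,0.15,0,0,0.7,0,0.15,0,0,0.9,0,0.15,0,0,0.9,0,0.15,0,0,0.9,0,0.15,0,0,0.8,0,0.15,0,0,0.8,0,0.15,0,0,0.5,0,0.15,0,0,0.3,0,0.15,0,0,0,0])

```text
t: 12.0
tool_pos: [0.512, -0.1592, 0.1069]
orientation: [[-0.081, 0.997, -0.004], [0.997, 0.081, 0.001], [0.002, -0.003, -1.0]]
wrist_force: [-0.0, 0.6, -0.8]
finger_gap: 0.0399
```

Run:
```python
from h import *
print(ctrl.read_state()['tool_pos'])
a=ctrl.snapshot('scene')[:,:,::-1];b=ctrl.snapshot('top')[:,:,::-1]
cv2.imwrite('pics/s6.png',cv2.resize(a[110:240,160:300],None,fx=5,fy=5,interpolation=cv2.INTER_CUBIC))
cv2.imwrite('pics/t6.png',cv2.resize(b[155:230,325:465],None,fx=5.5,fy=5.5,interpolation=cv2.INTER_CUBIC))
```

```text
[ 0.51201836 -0.15921449  0.10693294]
```

View pics/s6.png

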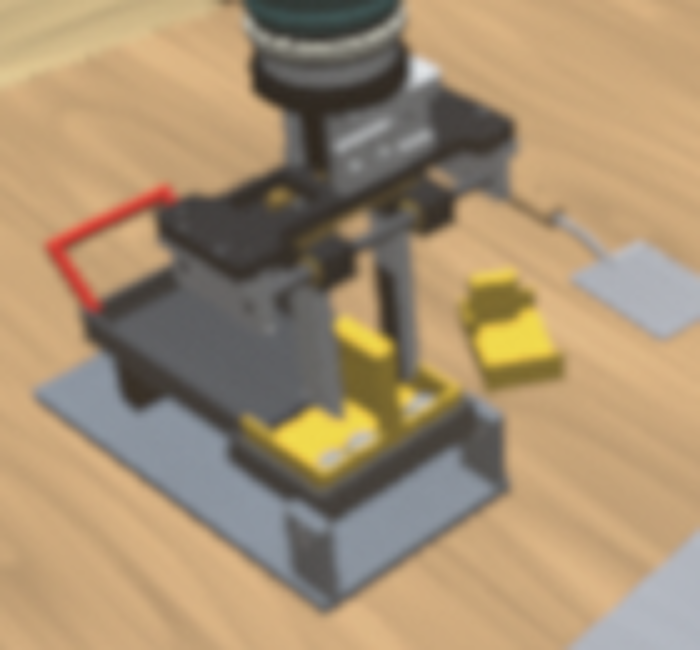

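View pics/t6.png

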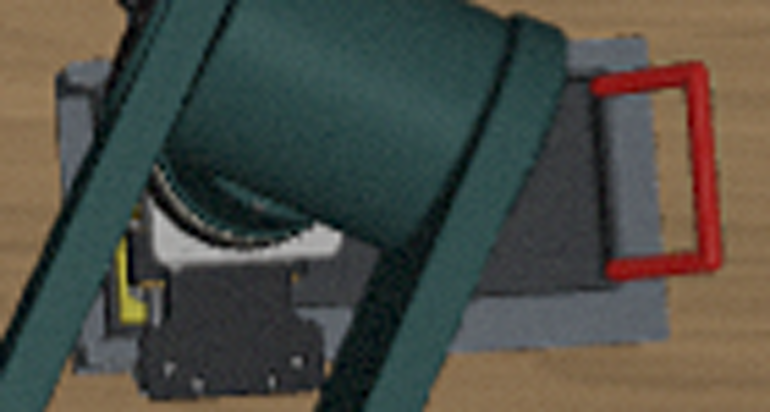

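The fingers straddle the fin (near finger at (320,370), far finger at (395,330) in the crop) and clear the balls. I'll close on it.

Emit:
drive_tool(moves=[1,0,0,0,0,1,0,0,0,0,1,0,0,0,0,1,0,0,0,0,1,0,0,0,0,1,0,0,0,0])

```text
t: 12.6
tool_pos: [0.5127, -0.1592, 0.1098]
orientation: [[-0.082, 0.997, -0.001], [0.997, 0.082, -0.001], [-0.001, -0.001, -1.0]]
wrist_force: [-4.5, -0.1, 5.1]
finger_gap: 0.014
```

Emit:
drive_tool(moves=[1,0,0,-0.1,0,1,0,0,-0.2,0,1,0,0,-0.3,0,1,0,0,-0.3,0,1,0,0,-0.3,0,1,0,0,-0.3,0,1,0,0,-0.3,0,1,0,0,-0.2,0,1,0,0,0,0])

```text
t: 13.35
tool_pos: [0.514, -0.1591, 0.161]
orientation: [[-0.082, 0.997, 0.003], [0.997, 0.082, -0.001], [-0.001, 0.003, -1.0]]
wrist_force: [0.1, 0.2, -1.8]
finger_gap: 0.0136
```

Run:
```python
from h import *
print(ctrl.read_state()['tool_pos'])
a=ctrl.snapshot('scene')[:,:,::-1]
cv2.imwrite('pics/s7.png',cv2.resize(a[90:240,150:310],None,fx=4.6,fy=4,interpolation=cv2.INTER_CUBIC))
```

```text
[ 0.51404962 -0.15914062  0.16099563]
```

View pics/s7.png

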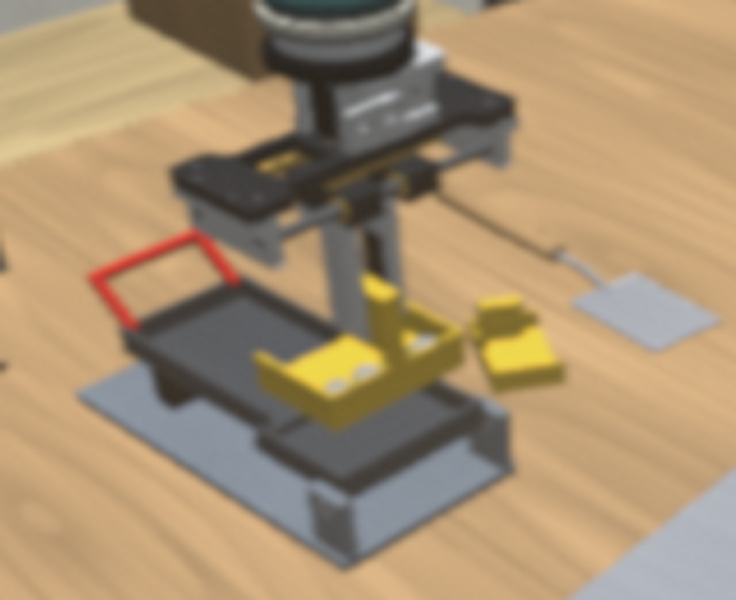

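The scoop is lifted level, with balls visible at (337,385), (365,372) and (425,340) and the fourth behind the fin. I'll carry it smoothly to the scale.

Emit:
drive_tool(moves=[1,0,0,-0.3,0,1,0.15,-0.024,-0.3,0,1,0.3,-0.05,0,0,1,0.45,-0.073,0,0,1,0.6,-0.097,0,0,1,0.7,-0.113,0,0,1,0.8,-0.13,0,0,1,0.8,-0.13,0,0,1,0.8,-0.13,0,0,1,0.8,-0.13,0,0])

```text
t: 14.23
tool_pos: [0.4789, -0.0239, 0.1735]
orientation: [[-0.083, 0.997, -0.001], [0.997, 0.083, 0.001], [0.001, -0.001, -1.0]]
wrist_force: [0.7, -0.1, -2.2]
finger_gap: 0.0138
```

Emit:
drive_tool(moves=[1,0.8,-0.13,0,0,1,0.8,-0.13,0,0,1,0.8,-0.13,0,0,1,0.7,-0.11,0,0,1,0.55,-0.09,0,0,1,0.4,-0.07,0,0,1,0.25,-0.04,0,0,1,0.1,-0.02,0,0,1,0,0,0,0,1,0,0,0,0])

```text
t: 15.07
tool_pos: [0.4533, 0.0816, 0.1739]
orientation: [[-0.082, 0.997, -0.0], [0.997, 0.082, -0.001], [-0.001, -0.0, -1.0]]
wrist_force: [0.1, -0.3, -2.1]
finger_gap: 0.0139
```

Emit:
drive_tool(moves=[1,0.2,-0.02,0,-0.02,1,0.3,-0.04,0,-0.025,1,0.22,-0.03,0,-0.025,1,0.1,0,0.1,-0.018,1,0,0,0.2,0,1,0,0,0.3,0,1,0,0,0.3,0,1,0,0,0.3,0,1,0,0,0.3,0,1,0,0,0.2,0])

```text
t: 15.9
tool_pos: [0.4481, 0.1019, 0.1298]
orientation: [[-0.169, 0.986, -0.002], [0.986, 0.169, -0.0], [0.0, -0.002, -1.0]]
wrist_force: [0.7, -0.2, -2.9]
finger_gap: 0.014
```

Emit:
drive_tool(moves=[1,0,0,0.1,0,1,0,0,0.05,0,1,0,0,0,0,1,0,0,0,0])

```text
t: 16.23
tool_pos: [0.4491, 0.1021, 0.128]
orientation: [[-0.169, 0.986, 0.001], [0.986, 0.169, 0.0], [-0.0, 0.001, -1.0]]
wrist_force: [-0.5, 0.4, -2.3]
finger_gap: 0.014
```

Run:
```python
from h import *
s=ctrl.read_state();print(s['tool_pos'],s['wrist_force'])
a=ctrl.snapshot('scene')[:,:,::-1]
cv2.imwrite('pics/s8.png',cv2.resize(a[130:300,240:400],None,fx=3.5,fy=3.5,interpolation=cv2.INTER_CUBIC))
```

```text
[0.44905486 0.10206475 0.12803043] [-0.54205977  0.39980066 -2.25820646]
```

View pics/s8.png

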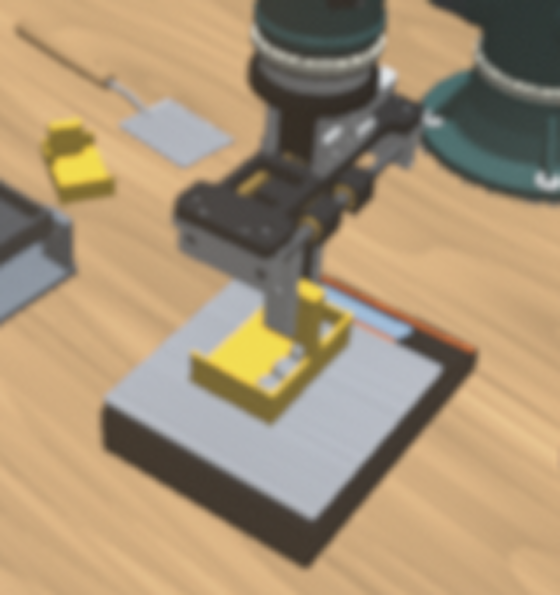

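The scoop hovers level just above the middle of the pan, with the balls showing at (265,380) and (290,355). I'll lower it until it touches.

Emit:
drive_tool(moves=[1,0,0,0.08,0,1,0,0,0.08,0,1,0,0,0.08,0,1,0,0,0,0])

```text
t: 16.62
tool_pos: [0.4485, 0.102, 0.1212]
orientation: [[-0.169, 0.986, -0.001], [0.986, 0.169, -0.0], [-0.0, -0.001, -1.0]]
wrist_force: [-0.9, -0.7, -2.2]
finger_gap: 0.0139
```

Emit:
drive_tool(moves=[1,0,0,0.06,0,1,0,0,0.06,0,1,0,0,0,0])

```text
t: 16.87
tool_pos: [0.4486, 0.102, 0.1183]
orientation: [[-0.169, 0.986, -0.001], [0.986, 0.169, -0.0], [-0.0, -0.001, -1.0]]
wrist_force: [-0.3, 0.0, -2.3]
finger_gap: 0.0139
```

Emit:
drive_tool(moves=[1,0,0,0.06,0,1,0,0,0.04,0,1,0,0,0,0])

```text
t: 17.12
tool_pos: [0.4486, 0.102, 0.1159]
orientation: [[-0.169, 0.986, -0.0], [0.986, 0.169, -0.0], [-0.0, -0.0, -1.0]]
wrist_force: [-0.4, -0.8, -2.1]
finger_gap: 0.014
```

Emit:
drive_tool(moves=[1,0,0,0.06,0,1,0,0,0.02,0,1,0,0,0,0])

```text
t: 17.37
tool_pos: [0.4487, 0.102, 0.114]
orientation: [[-0.169, 0.986, -0.0], [0.986, 0.169, -0.0], [-0.0, -0.0, -1.0]]
wrist_force: [0.7, -0.5, -3.2]
finger_gap: 0.0138
```

Emit:
drive_tool(moves=[1,0,0,0.05,0,1,0,0,0.02,0,1,0,0,0,0])

```text
t: 17.62
tool_pos: [0.4489, 0.1021, 0.1138]
orientation: [[-0.169, 0.986, 0.001], [0.986, 0.169, -0.0], [-0.0, 0.001, -1.0]]
wrist_force: [-3.5, -0.8, 5.7]
finger_gap: 0.0138
```

Emit:
drive_tool(moves=[1,0,0,0.05,0,1,0,0,0.02,0,1,0,0,0,0])

```text
t: 17.87
tool_pos: [0.4489, 0.1021, 0.1137]
orientation: [[-0.169, 0.986, 0.001], [0.986, 0.169, -0.0], [-0.0, 0.001, -1.0]]
wrist_force: [-5.3, -0.4, 12.7]
finger_gap: 0.0138
```

It has touched (12.7 N up). I'll take off the pressure, open gently and rise.

Emit:
drive_tool(moves=[1,0,0,-0.08,0,0.6,0,0,0,0,0.4,0,0,0,0,0.2,0,0,0,0,0.2,0,0,0,0,0.2,0,0,-0.3,0,0.2,0,0,-0.6,0,0.2,0,0,-0.8,0,0.2,0,0,-1,0,0.2,0,0,-1,0])

```text
t: 18.7
tool_pos: [0.4485, 0.102, 0.2061]
orientation: [[-0.169, 0.986, -0.001], [0.986, 0.169, -0.0], [-0.0, -0.001, -1.0]]
wrist_force: [-0.4, -0.1, -0.5]
finger_gap: 0.0376
```

Emit:
drive_tool(moves=[0.2,0,0,-1,0,0.2,0,0,-1,0,0.2,1,0,0,0,0.2,1,0,0,0,0.2,1,0,0,0,0.2,1,0,0,0,0.2,1,0,0,0,0.2,1,0,0,0,0.2,1,0,0,0,0.2,0,0,0,0])

```text
t: 19.53
tool_pos: [0.4182, 0.278, 0.2553]
orientation: [[-0.174, 0.985, -0.001], [0.985, 0.174, 0.002], [0.002, -0.0, -1.0]]
wrist_force: [-1.1, -0.7, -0.5]
finger_gap: 0.0378
```

Run:
```python
from h import *
s=ctrl.read_state();print(s['t'],s['tool_pos'],s['wrist_force'])
a=ctrl.snapshot('scene')[:,:,::-1];b=ctrl.snapshot('top')[:,:,::-1]
cv2.imwrite('pics/s9.png',cv2.resize(a[150:300,240:400],None,fx=4,fy=4,interpolation=cv2.INTER_CUBIC))
cv2.imwrite('pics/t9.png',cv2.resize(b[160:290,170:330],None,fx=4.5,fy=4.5,interpolation=cv2.INTER_CUBIC))
```

```text
19.5333 [0.41819784 0.27796125 0.25529835] [-1.11964266 -0.70310049 -0.48598376]
```

View pics/s9.png

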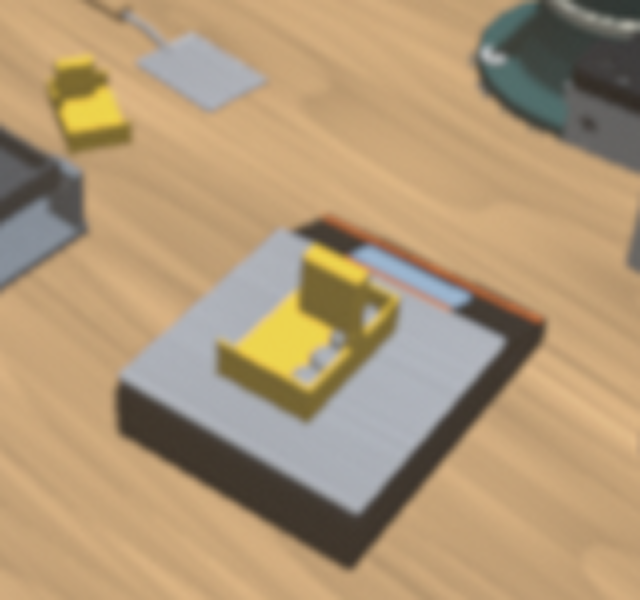

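View pics/t9.png

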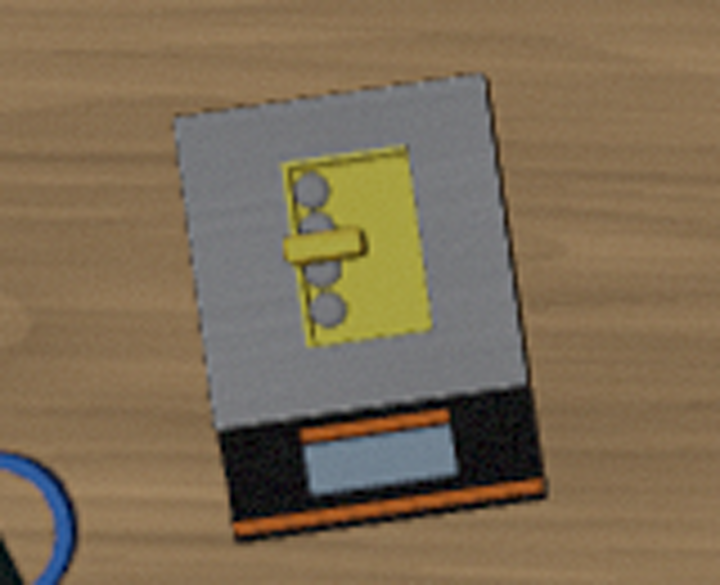

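The scoop sits level with its footprint centre at about (356,247) in the top crop, against the pan centre at about (352,251). All four balls are inside (x≈310–328, y≈190, 225, 270 and 310) and the gripper is clear.

```bash
python3 -c "
from rig import ctrl
print(ctrl.close_job())"
```

```text
the job is handed in; nothing more can be done
None
```

The job is handed in, at about 19.6 s of the 56 s allowed: the yellow scoop is standing level in the middle of the scale's steel pan with all four balls in it. The hand-in reports no verdict.

- **Tray:** I gripped the red handle and raised the tray to about 0.5 rad. All four balls rolled into the scoop, and I then lowered the tray back to level before letting go.
- **Scoop:** I gripped the upright fin, carried the scoop level to the scale, and lowered it until it touched, at about 13 N. I then released it and moved the gripper well clear.
- **Last checks:** The final top view shows four balls in the scoop and its outline within about 2 mm of the pan centre. I set the grip about 8 mm behind the centre so that the outline, not the grip, is centred. The force reading after release was near zero.
- **Disagreements:** My early estimate of the bar's position was about 4 mm off along y, which gave about 9 N sideways on gripping. I corrected for it before lifting. My estimate of the scoop's underside was also a few mm off, so I finished lowering it by force. No check failed.

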